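# Set and lock the hem gauge

## Robot

A 6-joint arm with a two-finger parallel gripper is mounted at the origin on a cart in front of the work surface, level with it; the furniture and walls round the work are solid. World frame = base frame: x ahead of the robot, y to its left, z up, the work surface at z = 0. Lengths are in m, angles in rad, forces in N, time in s.
With the tool pointing down it reaches from about 0.25 to 0.775 m from the base axis. Payload 4 kg.
Tool frame: the origin (TCP) lies at the centre of the arm's flange, where the gripper is bolted on; the fingertips stand 199 mm ahead of it and the grasp point (between the pads) lies 180 mm ahead of it (robot.tcp_to_tips is the distance from the TCP to the fingertips, in m); z points along the fingers, y is the line along which they close (so a half turn about z gives the same grasp; the last joint's range is limited). The gripper opens to 94 mm and grips with 3 to 60 N. Pads are 16 mm wide; open, the fingers measure 119 mm over their backs; the gripper's body (75 mm by 177 mm) begins 78 mm behind the grasp point.
Start: joints at [1.094, 0.087, 1.371, -0, 1.684, -0.103], TCP at [0.201, 0.512, 0.405] pointing down, gripper open.
Joint ranges: [-3.1, 3.1], [-0.76, 2.03], [0.27, 2.55], [-1.08, 4.22], [0.17, 2.65], [-2.57, 2.57]. Speed limits (rad/s): [2.79, 2.79, 3.14, 3.14, 3.14, 3.14].

## Interface

Orientations are given as [roll, pitch, yaw] about the fixed x, y, z axes, in that order (R = Rz(yaw) Ry(pitch) Rx(roll)).
In Python, from bench import telemetry, snapshot, ticket, robot gives the robot as it stands.
- The arm moves only by the tool apply_moves, never from a script. Its argument "moves" is a list that holds one entry, the list of rows, each a list of 5 numbers: the shift along the tool's x, y, z in units of 50 mm (1.0 is 50 mm), then the turn about the tool's z in units of 10 degrees (1.0 is 10 degrees), then the closure, from 0 (fully open) to 1 (shut). A call has 1 to 10 rows; each row is the pose to reach, as a shift and turn from the pose commanded when the call began, along the tool's axes at that moment; what a row does not reach only later rows make up. A row lasts 1/8 s, in which the tool goes at most 62.5 mm and 10.7 degrees, less where a joint would pass 70% of its speed; a pose out of reach is approached as far as the arm can. A call with a gripper value outside its range is refused whole. The fingers move at their own pace and stop on an object; the grip force is fixed at half the most. Time passes only in rows, so rows that repeat a pose let the fingers close. It gives the time, the measured TCP pose, the force, the opening and the grip force at its end, in the units of the state.
- telemetry.get_obs(): the state, without advancing time (a new reading comes with each control period).
- snapshot(name): name is "scene" or "side" or "wrist"; returns a dict with "image" (400x640x3 uint8, red, green, blue), "fovy" (degrees; the focal length in pixels is half the picture's height over the tangent of half this angle, whatever the lens; pixels are square), "cx", "cy" (the principal point, pixels), "R" (3x3) and "t" (3): a world point X has camera coordinates R X + t. Camera axes: x right, y down, z forward; pixel columns grow to the right and rows downward; lengths in m; the calibration is good to about 2 mm. The wrist camera is an equidistant fisheye: a pixel r from the principal point sees the ray r / f radians off the axis. A picture is of the moment at which its call begins. There is no depth.
- ticket.close_job(): hands the job in; it is judged then, once.
The state is a dict: "time": time; "joint_positions": joint angles; "qvel": joint speeds; "joint_torque": joint torques, N m; "tool_pos": TCP position; "ee_rot": TCP orientation; "wrist_force": force on the tool from outside, world axes, zero at the start; "wrist_torque": the same for the moment, N m; "width": finger opening in m; "finger_force": force on a finger pad.
Only numpy, scipy, OpenCV 4.12 (cv2) and the standard library are available. Lean on these libraries where they do the work, as an engineer would, in place of code of your own. Each camera call takes 0.05 s, during which the arm holds its last target. There are 200 camera calls.

## Task

Set the trouser-hem gauge at the front edge of the desk: with the fingertips push the loose wooden rule from its back end, forward between its two guides, until the dark line across it lies right over the desk's front edge, so that 40 mm of the rule overhangs. Then press the raised clamp lever down until its pad bears on the rule and holds it there, and take the hand away. The rule is only pushed along gently, never pinched or picked up, and the other things on the desk stay where they are.

Things in the scene. Friction and masses are not known exactly. Their poses are not given: they have to be found in the camera images.
- hem_gauge: the bolted-down hem gauge: two wooden guide strips, 10 mm high, form a straight channel 47 mm wide and 76 mm long, square to the desk's front edge, with the desk as its floor. Origin: middle of the channel's back end, at mat height (z = 0), about 84 mm behind the desk's front edge; x points away from the robot, along the channel. From here back the guides flare out over 34 mm, each side opening by 15 mm.
- clamp_lever (a joint): angle of the clamp lever (rad): 0 when level with its rubber pad on the 6 mm thick rule, larger when raised (starts at 0.5 to 0.75); with nothing under the pad it goes to -0.05. Plain friction holds it where it is left: 2 to 3 N on its thumb grip moves it; pressed home with 8 to 20 N it stays down.
- lever_axle (a point): middle of the lever's axle, which lies across the channel 34 mm nearer the robot than the gauge's origin, 22 mm above the mat, between two steel cheeks 30 mm high; from it the lever, 18 to 22 mm wide, reaches 99 mm towards the back, over the channel; The pad is 35 mm from the axle.
- lever_grip (a point): middle of the upper face of the lever's black thumb grip, 82 mm from the axle and 8 mm above the lever's middle plane; it swings down and back in an arc about the axle, to 30 mm above the mat
- rule: loose flat wooden gauge rule, 230 mm long, 44 mm wide, 6 mm thick, 0.08 to 0.15 kg, lying on the desk mat behind the gauge with its nose in the flared mouth and a little crooked. Origin: under the middle of its nose (the end nearest the robot); its x axis points along it to its back end, z up. Tick marks run along one edge, the nose has a brass cap.
- rule_line (a point): middle of the dark line across the whole width of the rule's top, 40 mm from the nose
- rule_stop (a point): top middle of the back face of the upright finger stop, at the rule's back end, 230 mm from the nose; the stop is 44 mm wide, 9 mm thick and reaches 20 mm above the mat
- desk_edge (a point): a point on the desk's straight front edge, which runs along y; its x is where the desk ends. The bare border of the desk in front of the mat is 3 mm lower than the mat.
- spool_a: wooden thread spool with pale thread, 25 mm across, 50 mm tall, standing; origin under its centre
- spool_b: thread spool with white flanges, 25 mm across, 50 mm tall, standing; origin under its centre
- tape_measure: steel tape measure in a case, 33x71x64 mm, standing on edge; origin under its centre
- scissors: scissors with looped handles lying flat, 87x199x9 mm; origin under the middle
- keys: bunch of keys lying flat, 104x115x8 mm; origin under the middle
- notebook: black notebook lying flat, 210x153x16 mm; origin under the middle
- stapler: dark grey stapler, 36x146x60 mm; origin under the middle

How it is judged:
By the outcome, as a careful person would: the job done as asked, in the order asked, and still so for the second after the job is handed in, with the robot touching nothing.
It also fails if it takes over 46 s, if anything falls off the work surface, if the arm or the gripper's body presses on something with over 40 N, if the wrist force passes 120 N, or if a joint passes its speed limit or range.

## Working session

There is one attempt and no reset: what is moved stays moved. The work goes in short steps, Python scripts to look and compute and a tool call to move; the robot and the scene stay as the last step left them, time stands still between calls to the robot, and variables do not carry over. Pictures are saved under pics/ and viewed, at most 10 in all, crops included, and the job is handed in when it is done.

Besides the shell and the picture viewer there is one more tool, called after "Call:" as name([rows], argument=value, ...), one row to a line, values as JSON. apply_moves: Moves the arm, as the interface text tells. Its arguments: {"type":"object","properties":{"moves":{"type":"array","items":{"type":"array","items":{"type":"array","items":{"type":"number"}}}}},"required":["moves"]}

```bash
mkdir -p pics
cat > h.py <<'E'
import numpy as np,cv2
from bench import telemetry,snapshot,ticket,robot
def snap(cam,name):
    s=snapshot(cam); cv2.imwrite(f'pics/{name}.png',s['image'][:,:,::-1]); 
    np.savez(f'pics/{name}.npz',**{k:s[k] for k in('fovy','cx','cy','R','t','image')}); return s
def ray(s,u,v,fish=False):
    f=200/np.tan(np.radians(float(s['fovy']))/2); x,y=u-s['cx'],v-s['cy']
    if fish:
        r=np.hypot(x,y); th=r/f; d=np.array([x/r*np.sin(th),y/r*np.sin(th),np.cos(th)])
    else: d=np.array([x/f,y/f,1])
    R=s['R']; return -R.T@s['t'], R.T@d
def pt(s,u,v,z,fish=False):
    c,d=ray(s,u,v,fish); return c+d*(z-c[2])/d[2]
def proj(s,X,fish=False):
    f=200/np.tan(np.radians(float(s['fovy']))/2); p=s['R']@np.array(X)+s['t']
    if fish:
        r=np.hypot(p[0],p[1]); th=np.arctan2(r,p[2]); return np.array([s['cx']+f*th*p[0]/r,s['cy']+f*th*p[1]/r])
    return np.array([s['cx']+f*p[0]/p[2],s['cy']+f*p[1]/p[2]])
E
python3 - <<'E'
from h import *
a=snap('scene','a');b=snap('side','b');w=snap('wrist','w')
for s in(a,b,w): print(s['fovy'],s['cx'],s['cy'],-s['R'].T@s['t'])
o=telemetry.get_obs();print({k:np.round(v,3) for k,v in o.items()},robot.tcp_to_tips)
cv2.imwrite('pics/ab.png',np.vstack([cv2.imread('pics/a.png'),cv2.imread('pics/b.png')])[:, :][:800])
E
```

```text
56.36863391747943 322.10900467738367 198.66773980546733 [ 0.15919241 -0.60971481  0.92758829]
49.79522861194497 320.975429658119 200.04604663254955 [0.55171811 1.12238604 1.01483526]
65.70646984690485 322.0623734629417 198.23847682340565 [0.12505066 0.54269931 0.3833652 ]
{'time': np.float64(0.15), 'joint_positions': array([ 1.094,  0.088,  1.372, -0.   ,  1.684, -0.103]), 'qvel': array([ 0.001, -0.003, -0.005, -0.   , -0.001,  0.001]), 'joint_torque': array([ 1.0000e-03, -3.4064e+01, -3.0279e+01,  7.2000e-02,  3.1000e-02,
       -0.0000e+00]), 'tool_pos': array([0.201, 0.512, 0.404]), 'ee_rot': array([-3.14 , -0.   ,  2.768]), 'wrist_force': array([-0.32 , -0.498,  0.285]), 'wrist_torque': array([ 0.038, -0.011,  0.023]), 'finger_force': np.float64(0.0), 'width': np.float64(0.094)} 0.1992
```

View pics/a.png

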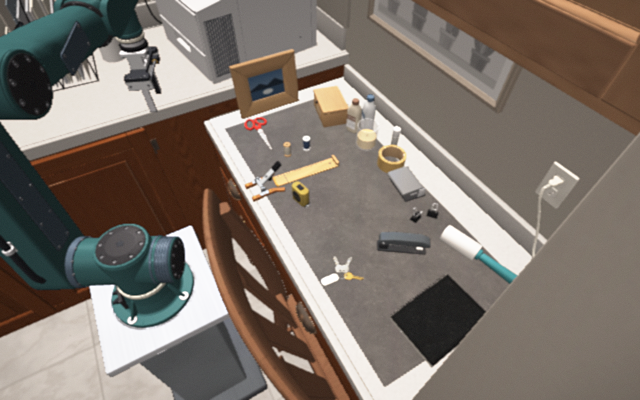

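View pics/b.png

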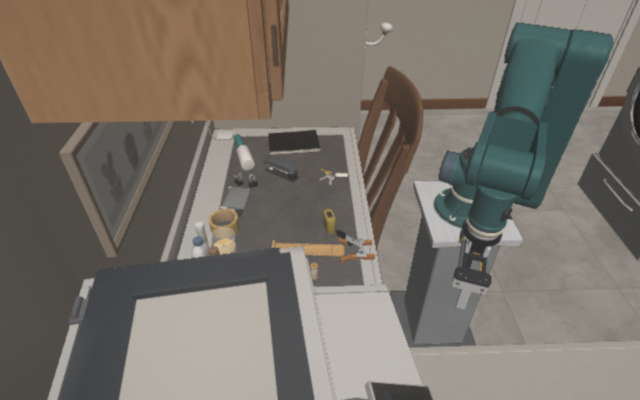

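The scene view shows the gauge near (265,185) and the rule running from (272,180) to (338,160). In the side view the rule runs from about (345,250) to (273,247). I'll enlarge both.

Run:
```python
import cv2,numpy as np
a=cv2.imread('pics/a.png')[130:215,230:350];b=cv2.imread('pics/b.png')[205:290,265:385]
f=lambda i:cv2.resize(i,None,fx=6.5,fy=6.5,interpolation=cv2.INTER_CUBIC)[:, :]
cv2.imwrite('pics/c1.png',cv2.resize(np.hstack([a]),(780,552),interpolation=cv2.INTER_CUBIC))
cv2.imwrite('pics/c2.png',cv2.resize(np.hstack([b]),(780,552),interpolation=cv2.INTER_CUBIC))
```

```text
(no output)
```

View pics/c1.png

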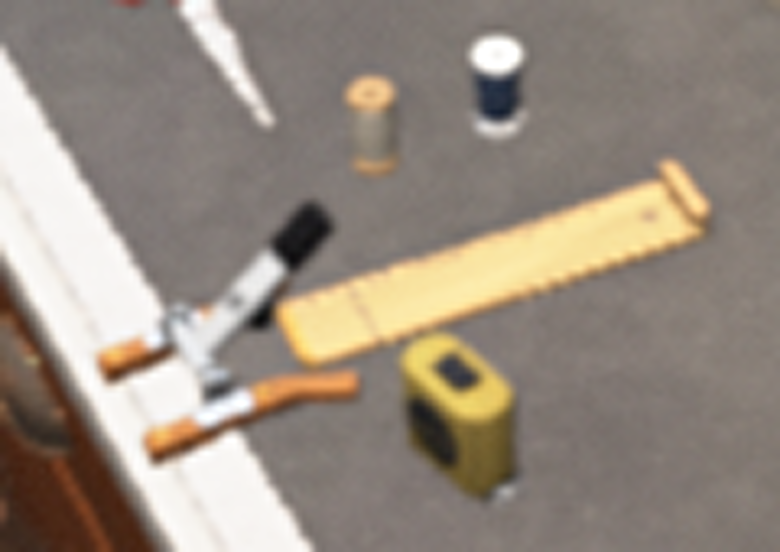

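View pics/c2.png

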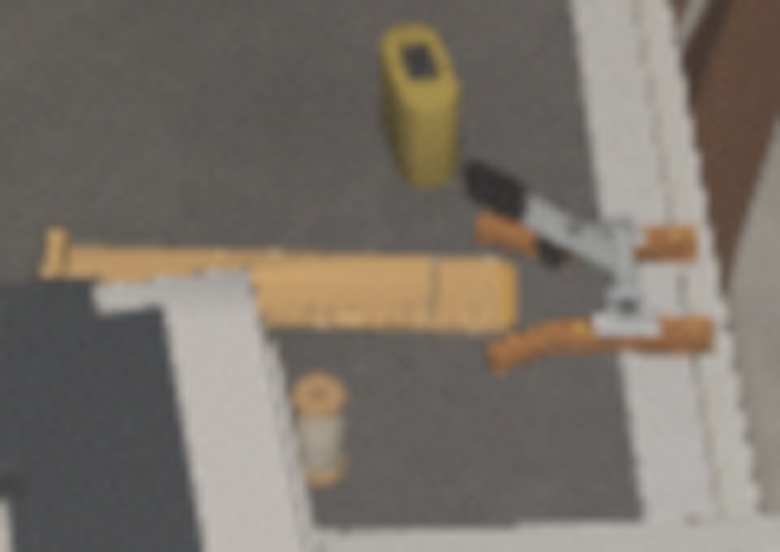

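The crops show the rule nose at about (300,335) in c1 and the stop top from (668,165) to (708,212). The guide fronts are at (105,365) and (155,445), and the grip is at (303,230). The spools stand to the rule's left and the tape measure stands close on its right.

Run:
```python
from h import *
a=np.load('pics/a.npz');b=np.load('pics/b.npz')
A=lambda u,v,z:pt(a,230+u/6.5,130+v/6.494,z).round(3)
B=lambda u,v,z:pt(b,265+u/6.5,205+v/6.494,z).round(3)
for n,u,v,z in [('noseL',280,308,.006),('noseR',308,362,.006),('lineL',350,285,.006),('lineR',380,340,.006),('stopL',672,162,.02),('stopR',708,208,.02),('stopRbase',690,238,.006),('gL front',103,365,.01),('gR front',150,445,.01),('gR backend',357,383,.01),('spoolA top',371,90,.05),('spoolB',497,52,.05),('edge',0,265,-.003),('edge',165,552,-.003),('tape',432,345,.064),('tapeR',505,395,.064),('tape base',490,498,0),('grip',312,215,.07)]: print(n,A(u,v,z))
print()
for n,u,v,z in [('noseL',515,328,.006),('noseR',512,260,.006),('lineL',433,308,.006),('lineR',435,258,.006),('stopR',57,230,.02),('stopL',45,275,.02),('gLfront',712,318,.01),('gRfront',695,228,.01),('gR end',478,215,.01),('gL end',490,350,.01),('spoolA',320,393,.05),('tape',420,45,.064),('edge',690,100,-.003),('edge',760,480,-.003),('grip',490,180,.07)]: print(n,B(u,v,z))
# triangulate grip
c1,d1=ray(a,230+303/6.5,130+225/6.494);c2,d2=ray(b,265+490/6.5,205+182/6.494)
s=np.linalg.lstsq(np.c_[d1,-d2],c2-c1,rcond=None)[0];p,q=c1+d1*s[0],c2+d2*s[1];print(p,q)
```

```text
noseL [0.446 0.21  0.006]
noseR [0.443 0.17  0.006]
lineL [0.485 0.208 0.006]
lineR [0.481 0.165 0.006]
stopL [0.671 0.193 0.02 ]
stopR [0.669 0.153 0.02 ]
stopRbase [0.657 0.15  0.006]
gL front [0.351 0.215 0.01 ]
gR front [0.351 0.155 0.01 ]
gR backend [0.457 0.141 0.01 ]
spoolA top [0.542 0.292 0.05 ]
spoolB [0.615 0.286 0.05 ]
edge [ 0.333  0.319 -0.003]
edge [ 0.333  0.1   -0.003]
tape [0.481 0.101 0.064]
tapeR [0.497 0.057 0.064]
tape base [0.484 0.051 0.   ]
grip [0.467 0.203 0.07 ]

noseL [0.442 0.217 0.006]
noseR [0.44  0.172 0.006]
lineL [0.481 0.202 0.006]
lineR [0.478 0.169 0.006]
stopR [0.664 0.157 0.02 ]
stopL [0.668 0.187 0.02 ]
gLfront [0.347 0.217 0.01 ]
gRfront [0.348 0.157 0.01 ]
gR end [0.455 0.144 0.01 ]
gL end [0.455 0.234 0.01 ]
spoolA [0.537 0.292 0.05 ]
tape [0.482 0.076 0.064]
edge [ 0.336  0.051 -0.003]
edge [ 0.336  0.305 -0.003]
grip [0.454 0.18  0.07 ]
[0.45644596 0.18992703 0.07961952] [0.45468843 0.19033871 0.07939164]
```

Call:
apply_moves([
  [[-11.7, -2.5, 0, -2.14, 0.8], [-11.7, -2.5, 0, -2.14, 0.8], [-11.7, -2.5, 0, -2.14, 0.8], [-11.7, -2.5, 0, -2.14, 0.8], [-11.7, -2.5, 0, -2.14, 0.8], [-11.7, -2.5, 0, -2.14, 0.8], [-11.7, -2.5, 0, -2.14, 0.8], [-11.7, -2.5, 0, -2.14, 0.8], [-11.7, -2.5, 0, -2.14, 0.8], [-11.7, -2.5, 0, -2.14, 0.8]],
])

```text
time: 1.4
tool_pos: [0.7017, 0.18, 0.4035]
ee_rot: [-3.141, -0.001, 3.14]
wrist_force: [0.1, 1.2, -0.1]
width: 0.0186
finger_force: 0.0
```

Call:
apply_moves([
  [[0, 0, 0, 0, 0.8], [0, 0, 0, 0, 0.8]],
])

```text
time: 1.65
tool_pos: [0.6997, 0.1823, 0.4039]
ee_rot: [3.141, -0.002, 3.141]
wrist_force: [0.1, 0.2, 1.2]
width: 0.0188
finger_force: 0.0
```

Run:
```python
from h import *
s=snap('wrist','w1');o=telemetry.get_obs();print(o['tool_pos'],o['ee_rot'],o['width'],o['time'],o['wrist_force'])
for p in [(.669,.173,.02),(.443,.19,.006),(.334,.187,0),(.456,.19,.079)]: print(proj(s,p,True))
```

```text
[0.69915047 0.18285972 0.40465674] [ 3.14111081e+00 -6.80700058e-04 -3.14082500e+00] 0.018697778651269124 1.7 [ 0.07695033 -0.24827282 -0.29558252]
[313.32410431 152.60737282]
[327.47965077 -24.84228305]
[324.81909122 -87.78715817]
[328.79249898 -41.8020329 ]
```

View pics/w1.png

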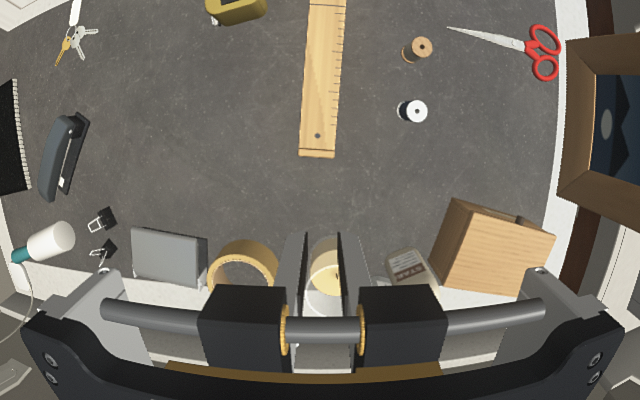

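The wrist view shows the stop's back edge from (299,155) to (334,157), the tape roll's near rim at (240,245), and the wooden box's near corner at (460,200).

Run:
```python
from h import *
s=np.load('pics/w1.npz')
for u,v,z in [(299,156,.02),(334,157.5,.02),(299,152,.02),(240,242,.05),(325,235,.05),(400,248,.1),(460,198,.06),(431,275,.06),(310,0,.006),(346,0,.006)]: print((u,v),pt(s,u,v,z,True).round(4))
```

```text
(299, 156) [0.673 0.156 0.02 ]
(334, 157.5) [0.6749 0.1975 0.02  ]
(299, 152) [0.6682 0.156  0.02  ]
(240, 242) [0.7716 0.084  0.05  ]
(325, 235) [0.7612 0.1867 0.05  ]
(400, 248) [0.7554 0.2639 0.1   ]
(460, 198) [0.7132 0.3445 0.06  ]
(431, 275) [0.8144 0.3207 0.06  ]
(310, 0) [0.4785 0.1687 0.006 ]
(346, 0) [0.4781 0.2124 0.006 ]
```

Call:
apply_moves([
  [[0, 0, 1, 0, 0.8], [0, 0, 2, 0, 0.8], [0, 0, 3, 0, 0.8], [0, 0, 3.6, 0, 0.8], [0, 0, 3.92, 0, 0.8], [0, 0, 3.92, 0, 0.8], [0, 0, 3.92, 0, 0.8]],
])

```text
time: 2.58
tool_pos: [0.7002, 0.1826, 0.2114]
ee_rot: [3.141, 0.004, -3.141]
wrist_force: [0.1, 0.1, 0.5]
width: 0.019
finger_force: 0.0
```

Call:
apply_moves([
  [[0.15, 0, 0.06, 0, 0.8], [0.3, 0, 0.06, 0, 0.8], [0.4, 0, 0.06, 0, 0.8], [0.48, 0, 0.06, 0, 0.8], [0.56, 0, 0.06, 0, 0.8], [0.64, 0, 0.06, 0, 0.8], [0.72, 0.02, 0.06, 0, 0.8], [0.8, 0.02, 0.06, 0, 0.8], [0.88, 0.03, 0.06, 0, 0.8], [0.96, 0.04, 0.06, 0, 0.8]],
])

```text
time: 3.82
tool_pos: [0.6516, 0.1841, 0.2057]
ee_rot: [3.142, 0.0, 3.141]
wrist_force: [1.5, -0.5, 2.2]
width: 0.0188
finger_force: 1.0
```

Run:
```python
from h import *
s=snap('wrist','w2');a=snap('scene','a2');o=telemetry.get_obs();print(o['tool_pos'],o['wrist_force'])
i=cv2.resize(cv2.imread('pics/a2.png')[135:205,235:345],(700,445),interpolation=cv2.INTER_CUBIC)
w=cv2.resize(cv2.imread('pics/w2.png')[0:290,160:480],(165,150))
i[:150,535:]=w
cv2.imwrite('pics/m2.png',i)
```

```text
[0.65121463 0.18418167 0.20545611] [0.26993005 0.61915714 0.3468075 ]
```

View pics/w2.png

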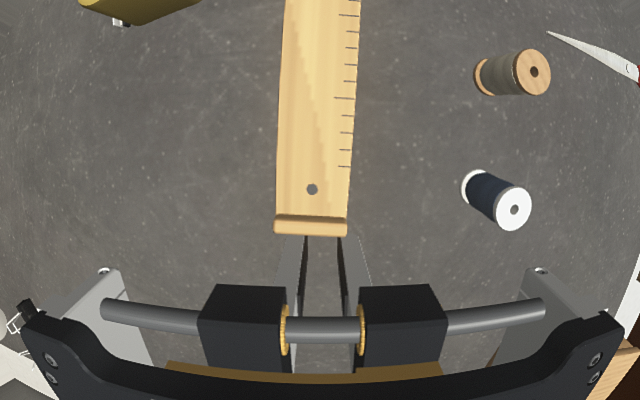

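The fingers are behind the stop, whose back edge runs from (274,235) to (347,235). The rule is nearly square and about 6 mm right of the tool's axis.

Call:
apply_moves([
  [[0.12, 0.02, -0.03, 0, 0.8], [0.26, 0.04, -0.03, 0, 0.8], [0.4, 0.06, -0.03, 0, 0.8], [0.54, 0.08, -0.03, 0, 0.8], [0.68, 0.1, -0.03, 0, 0.8], [0.82, 0.1, -0.03, 0, 0.8], [0.96, 0.1, -0.03, 0, 0.8], [1.1, 0.1, -0.03, 0, 0.8], [1.24, 0.1, -0.03, 0, 0.8], [1.36, 0.1, -0.03, 0, 0.8]],
])

```text
time: 5.18
tool_pos: [0.5842, 0.1893, 0.2081]
ee_rot: [3.14, 0.004, 3.141]
wrist_force: [5.7, 2.3, -0.7]
width: 0.0189
finger_force: 2.4
```

Run:
```python
from h import *
s=snap('wrist','w3');a=snap('scene','a3');b=snap('side','b3');o=telemetry.get_obs();print(o['tool_pos'],o['wrist_force'])
i=cv2.resize(cv2.imread('pics/a3.png')[145:205,240:320],(533,400),interpolation=cv2.INTER_CUBIC)
w=cv2.resize(cv2.imread('pics/w3.png')[0:270,170:430],(265,275))
j=np.zeros((600,800,3),np.uint8); j[:400,:533]=i; j[:275,535:]=w
j[400:600,:533]=cv2.resize(cv2.imread('pics/b3.png')[230:270,280:386],(533,200),interpolation=cv2.INTER_CUBIC)
cv2.imwrite('pics/m3.png',j)
```

```text
[0.58361004 0.18929104 0.20753739] [ 2.52473651  2.29919993 -0.35517042]
```

View pics/m3.png

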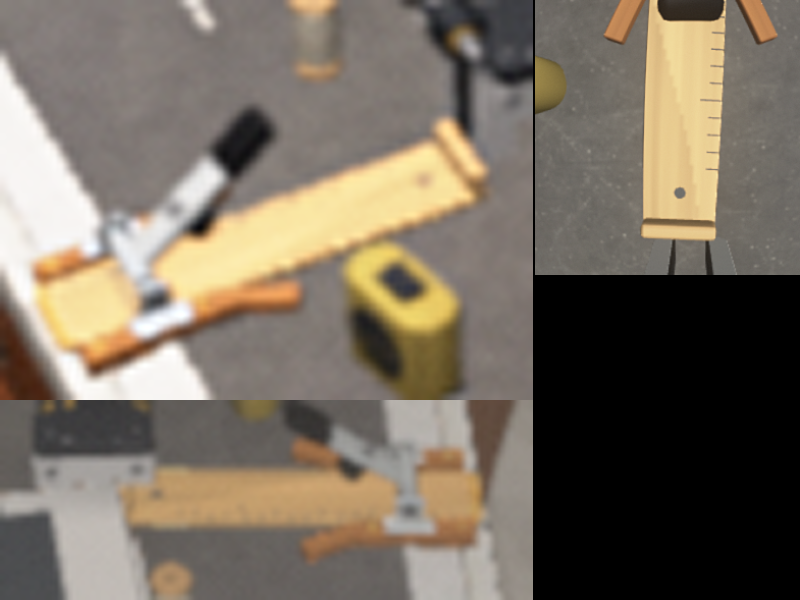

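The rule's nose has entered the channel straight and passed the cheeks. It sits at the guide fronts with roughly 50 mm left to go. I'll push 45 mm, then look at the edge from above.

Call:
apply_moves([
  [[0.1, 0, 0, 0, 0.8], [0.2, 0, 0, 0, 0.8], [0.3, 0, 0, 0, 0.8], [0.4, 0, 0, 0, 0.8], [0.5, 0, 0, 0, 0.8], [0.6, 0, 0, 0, 0.8], [0.7, 0, 0, 0, 0.8], [0.8, 0, 0, 0, 0.8], [0.88, 0, 0, 0, 0.8], [0.88, 0, 0, 0, 0.8]],
])

```text
time: 6.58
tool_pos: [0.5409, 0.1898, 0.2086]
ee_rot: [3.139, 0.005, 3.141]
wrist_force: [5.1, 3.2, 1.3]
width: 0.0189
finger_force: 2.6
```

Call:
apply_moves([
  [[0, 0, 0, 0, 0.8], [-0.3, 0, 0, 0, 0.8], [-0.3, 0, -1, 0, 0.8], [-0.3, 0, -2, 0, 0.8], [0.8, 0, -2.6, 0, 0.8], [1.9, 0, -2.6, 0, 0.8], [2.4, 0, -2.6, 0, 0.8], [2.4, 0, -2.6, 0, 0.8], [2.4, 0, -2.6, 0, 0.8]],
])

```text
time: 7.7
tool_pos: [0.4206, 0.189, 0.3369]
ee_rot: [-3.141, -0.001, 3.141]
wrist_force: [-0.5, 0.0, -0.2]
width: 0.0187
finger_force: 0.0
```

Run:
```python
from h import *
s=snap('wrist','w4');o=telemetry.get_obs();print(o['tool_pos'],o['wrist_force'],-s['R'].T@s['t'],o['time'])
u,v=proj(s,(.334,.187,.006),True);print(u,v)
x0=int(np.clip(u-100,0,440));y0=int(np.clip(v-75,0,250));print(x0,y0)
cv2.imwrite('pics/m4.png',cv2.resize(cv2.imread('pics/w4.png')[y0:y0+150,x0:x0+200],(800,600),interpolation=cv2.INTER_CUBIC))
```

```text
[0.42080021 0.18894836 0.33688033] [-0.2553047  -0.39456733  0.0150631 ] [0.33908714 0.1894936  0.31669857] 7.75
319.422725325779 104.18950790644234
219 29
```

View pics/m4.png

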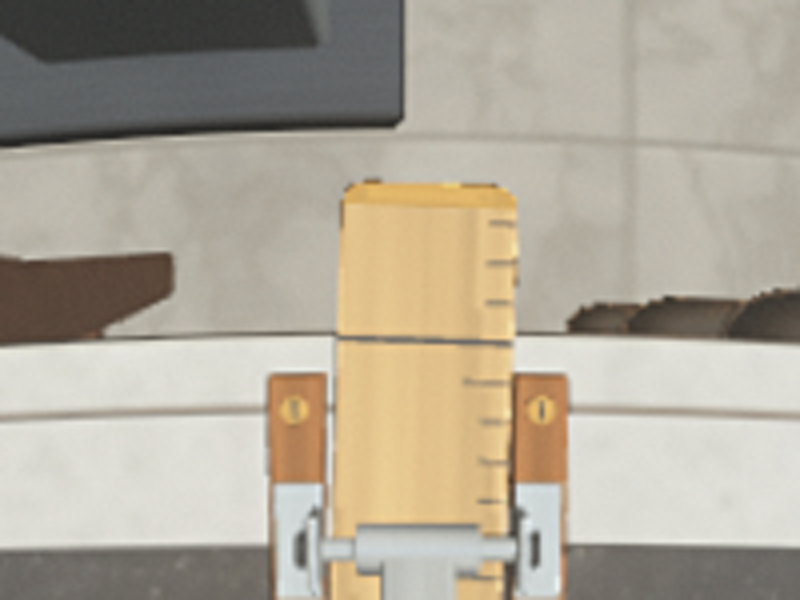

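The line crosses the rule from (338,337) to (512,344) in the crop. The desk edge sits at about (335,333) on the left and (515,333) on the right.

Run:
```python
from h import *
s=np.load('pics/w4.npz')
for u,v,z in [(340,337,.006),(425,340.5,.006),(510,344,.006),(300,333.5,-.003),(335,333,-.003),(520,333,-.003),(548,333.5,-.003),(345,184,.006),(513,184,.006),(340,470,.006),(510,470,.006),(327,440,.01),(514,440,.01)]: print((u,v),pt(s,219+u/4,29+v/4,z,True).round(4))
g=cv2.resize(cv2.cvtColor(s['image'],cv2.COLOR_RGB2GRAY)[29:179,219:419],(800,600),interpolation=cv2.INTER_CUBIC)
for u in (310,326,525,540): print(u,g[322:346:2,u])
for u in (360,425,475): print(u,g[328:354:2,u])
```

```text
(340, 337) [0.343  0.1717 0.006 ]
(425, 340.5) [0.344  0.1928 0.006 ]
(510, 344) [0.3447 0.2139 0.006 ]
(300, 333.5) [ 0.3421  0.1609 -0.003 ]
(335, 333) [ 0.3421  0.1699 -0.003 ]
(520, 333) [ 0.342   0.2171 -0.003 ]
(548, 333.5) [ 0.342   0.2243 -0.003 ]
(345, 184) [0.3045 0.1731 0.006 ]
(513, 184) [0.3043 0.2144 0.006 ]
(340, 470) [0.3766 0.1714 0.006 ]
(510, 470) [0.3765 0.2142 0.006 ]
(327, 440) [0.3685 0.1685 0.01  ]
(514, 440) [0.3685 0.2148 0.01  ]
310 [181 184 182 177 157 121 121 170 218 225 226 226]
326 [183 185 181 175 157 125 128 177 221 224 222 223]
525 [174 175 172 171 154 117 116 168 218 227 227 226]
540 [175 176 175 176 157 113 109 162 214 223 224 223]
360 [201 199 199 176 131 108 127 159 181 198 201 200 199]
425 [196 195 194 181 160 135 112 120 161 197 201 198 197]
475 [185 186 187 183 176 154 120 108 132 163 177 187 189]
```

Call:
apply_moves([
  [[-1.2, 0.1, 0, 0, 1], [-2.3, 0.1, 0, 0, 1], [-2.64, 0.1, 0, 0, 1], [-2.64, 0.1, 0.9, 0, 1], [-2.64, 0.1, 1.8, 0, 1], [-2.64, 0.1, 2.4, 0, 1], [-2.64, 0.1, 2.56, 0, 1], [-2.64, 0.1, 2.56, 0, 1], [-2.64, 0.1, 2.56, 0, 1]],
])

```text
time: 8.88
tool_pos: [0.5528, 0.1942, 0.211]
ee_rot: [3.141, 0.003, 3.141]
wrist_force: [0.3, 0.5, -0.4]
width: 0.0005
finger_force: 0.0
```

Now the gentle advance to TCP x ≈ 0.5390.

Call:
apply_moves([
  [[0.1, 0, 0.04, 0, 1], [0.18, 0, 0.04, 0, 1], [0.21, 0, 0.04, 0, 1], [0.23, 0, 0.04, 0, 1], [0.245, 0, 0.04, 0, 1], [0.26, 0, 0.04, 0, 1], [0.27, 0, 0.04, 0, 1], [0.275, 0, 0.04, 0, 1], [0.275, 0, 0.04, 0, 1]],
])

```text
time: 10.0
tool_pos: [0.5382, 0.1941, 0.2074]
ee_rot: [3.141, 0.001, 3.141]
wrist_force: [2.2, 0.8, 1.8]
width: 0.0006
finger_force: 1.3
```

Call:
apply_moves([
  [[0, 0, 0, 0, 1], [-0.3, 0, 0, 0, 1], [-0.3, 0, -1, 0, 1], [-0.3, 0, -2, 0, 1], [0.8, 0, -2.6, 0, 1], [1.9, 0, -2.6, 0, 1], [2.4, 0, -2.6, 0, 1], [2.4, 0, -2.6, 0, 1], [2.4, 0, -2.6, 0, 1]],
])

```text
time: 11.12
tool_pos: [0.4189, 0.1941, 0.3368]
ee_rot: [-3.141, -0.001, 3.141]
wrist_force: [-0.2, 0.0, -1.0]
width: 0.0005
finger_force: 0.0
```

```bash
cat > look.py <<'E'
from h import *
import sys
n=sys.argv[1]
s=snap('wrist',n);o=telemetry.get_obs();print(o['tool_pos'],-s['R'].T@s['t'],o['time'])
g=s['image'].astype(float).mean(2); f=lambda x,y,z:proj(s,(x,y,z),True)
def prof(y,z,xs): 
    m=np.float32([f(x,y,z) for x in xs]); return cv2.remap(g.astype(np.float32),m[:,0],m[:,1],cv2.INTER_CUBIC).ravel()
xs=np.arange(.330,.354,.0002)
for y in (.176,.182,.188,.194,.200,.204):
    p=prof(y,.006,xs);i=p[10:-10].argmin()+10;print('line',y,xs[i].round(4),p[i].round(0))
for y in (.135,.145,.152,.235,.245):
    p=prof(y,-.003,xs);j=np.gradient(p).argmax();i=p.argmin();print('edge',y,'dark',xs[i].round(4),'rise',xs[j].round(4))
E
python3 look.py w5
```

```text
[0.41907432 0.19407813 0.33676245] [0.33738712 0.19461788 0.31658422] 11.175
line 0.176 0.3392 128.0
line 0.182 0.3392 121.0
line 0.188 0.3396 120.0
line 0.194 0.3398 127.0
line 0.2 0.34 120.0
line 0.204 0.3402 117.0
edge 0.135 dark 0.3316 rise 0.3426
edge 0.145 dark 0.3402 rise 0.3426
edge 0.152 dark 0.3538 rise 0.3424
edge 0.235 dark 0.336 rise 0.3416
edge 0.245 dark 0.3326 rise 0.3418
```

Run:
```python
from h import *
for n in('w4','w5'):
    s=np.load(f'pics/{n}.npz');g=s['image'].astype(np.float32).mean(2)
    def prof(y,z,xs):
        m=np.float32([proj(s,(x,y,z),True) for x in xs]);return cv2.remap(g,m[:,:1],m[:,1:],cv2.INTER_CUBIC).ravel().astype(int)
    xs=np.arange(.336,.348,.0006)
    print(n,(xs*1e4).astype(int))
    for y in(.162,.166,.222,.228):print('edge',y,prof(y,-.003,xs))
    for y in(.180,.190,.2):print('line',y,prof(y,.006,xs))
    xn=np.arange(.296,.31,.0007);print((xn*1e4).astype(int));print('nose',prof(.19,.006,xn))
```

```text
w4 [3360 3366 3372 3378 3384 3389 3395 3401 3407 3413 3419 3425 3431 3437
 3443 3449 3455 3461 3467 3473]
edge 0.162 [177 176 176 177 177 178 177 174 153 112 131 194 223 222 222 220 220 220
 220 219]
edge 0.166 [179 179 179 179 180 181 181 175 156 120 132 191 224 222 222 219 219 220
 219 218]
edge 0.222 [174 173 172 172 172 173 173 173 146 102 129 196 221 222 220 219 220 220
 220 220]
edge 0.228 [176 175 173 165 159 163 167 168 144 115 147 200 216 223 223 222 222 222
 221 221]
line 0.18 [188 187 188 189 188 187 187 190 190 188 163 125 117 143 172 192 191 190
 188 188]
line 0.19 [187 186 186 186 187 187 188 190 190 189 173 145 123 124 158 190 191 190
 189 188]
line 0.2 [183 182 182 183 183 182 182 183 184 184 178 169 134 106 141 179 183 186
 184 183]
[2960 2966 2973 2980 2987 2994 3001 3008 3015 3022 3029 3036 3043 3050
 3057 3064 3071 3078 3085 3092 3099]
nose [186 186 187 187 188 189 190 191 191 191 188 181 170 167 171 172 172 170
 168 165 172]
w5 [3360 3366 3372 3378 3384 3389 3395 3401 3407 3413 3419 3425 3431 3437
 3443 3449 3455 3461 3467 3473]
edge 0.162 [172 172 173 174 174 172 170 168 166 170 182 199 214 218 220 218 218 217
 218 218]
edge 0.166 [175 174 174 175 175 174 174 171 168 173 183 199 212 217 219 218 217 217
 216 215]
edge 0.222 [167 167 167 167 170 172 174 142  88 106 171 205 218 220 219 218 217 217
 218 219]
edge 0.228 [171 171 172 173 174 176 182 147  99 118 171 201 219 221 221 219 219 220
 219 219]
line 0.18 [185 190 187 175 146 120 122 149 178 193 187 186 187 187 187 187 187 187
 186 186]
line 0.19 [186 189 187 180 157 131 121 137 173 195 188 187 187 187 187 186 186 187
 186 186]
line 0.2 [181 183 183 180 167 150 126 122 148 174 182 186 184 182 181 182 182 181
 182 183]
[2960 2966 2973 2980 2987 2994 3001 3008 3015 3022 3029 3036 3043 3050
 3057 3064 3071 3078 3085 3092 3099]
nose [183 183 184 185 186 182 173 166 165 168 171 170 167 164 163 174 183 181
 180 180 180]
```

The line now sits about 2 mm past the edge (line 0.3397, edge 0.3417). I'll nudge it back by pressing the stop's front face, on the side that also squares the rule.

Call:
apply_moves([
  [[-1, -0.3, 0, 0, 1], [-1.68, -0.38, 0, 0, 1], [-1.68, -0.38, 0, 0, 1], [-1.68, -0.38, 0.8, 0, 1], [-1.68, -0.38, 1.6, 0, 1], [-1.68, -0.38, 2.2, 0, 1], [-1.68, -0.38, 2.48, 0, 1], [-1.68, -0.38, 2.48, 0, 1], [-1.68, -0.38, 2.48, 0, 1], [-1.68, -0.38, 2.48, 0, 1]],
])

```text
time: 12.42
tool_pos: [0.5026, 0.1753, 0.2149]
ee_rot: [3.141, 0.003, 3.141]
wrist_force: [-0.0, 0.3, -0.8]
width: 0.0006
finger_force: 0.0
```

Call:
apply_moves([
  [[-0.06, 0, 0.05, 0, 1], [-0.12, 0, 0.05, 0, 1], [-0.16, 0, 0.05, 0, 1], [-0.19, 0, 0.05, 0, 1], [-0.21, 0, 0.05, 0, 1], [-0.225, 0, 0.05, 0, 1], [-0.225, 0, 0.05, 0, 1]],
])

```text
time: 13.3
tool_pos: [0.5134, 0.1751, 0.2107]
ee_rot: [3.141, 0.0, 3.141]
wrist_force: [-0.2, 0.0, 0.7]
width: 0.0004
finger_force: 0.5
```

Call:
apply_moves([
  [[0, 0, 0, 0, 1], [0.15, 0, 0, 0, 1], [0.15, 0, -1, 0, 1], [0.15, 0, -2, 0, 1], [0.8, 0.3, -2.5, 0, 1], [1.9, 0.3, -2.5, 0, 1], [1.9, 0.3, -2.5, 0, 1], [1.9, 0.3, -2.5, 0, 1]],
])

```text
time: 14.3
tool_pos: [0.4184, 0.1901, 0.336]
ee_rot: [3.141, 0.002, 3.141]
wrist_force: [0.7, -0.1, 0.5]
width: 0.0006
finger_force: 0.0
```

```bash
python3 look.py w6
```

```text
[0.41894473 0.19006813 0.33597356] [0.33699159 0.19061551 0.31555718] 14.35
line 0.176 0.3436 117.0
line 0.182 0.3436 118.0
line 0.188 0.3438 125.0
line 0.194 0.3442 116.0
line 0.2 0.3444 112.0
line 0.204 0.3444 117.0
edge 0.135 dark 0.3416 rise 0.3424
edge 0.145 dark 0.3412 rise 0.3422
edge 0.152 dark 0.3412 rise 0.342
edge 0.235 dark 0.335 rise 0.342
edge 0.245 dark 0.3394 rise 0.3418
```

Call:
apply_moves([
  [[-1.2, 0.08, 0, 0, 1], [-2.3, 0.08, 0, 0, 1], [-2.7, 0.08, 0, 0, 1], [-2.7, 0.08, 0.9, 0, 1], [-2.7, 0.08, 1.8, 0, 1], [-2.7, 0.08, 2.4, 0, 1], [-2.7, 0.08, 2.56, 0, 1], [-2.7, 0.08, 2.56, 0, 1], [-2.7, 0.08, 2.56, 0, 1], [-2.7, 0.08, 2.56, 0, 1]],
])

```text
time: 15.6
tool_pos: [0.5539, 0.1943, 0.2095]
ee_rot: [3.141, 0.003, 3.141]
wrist_force: [-0.3, -0.5, 0.3]
width: 0.0004
finger_force: 0.0
```

Call:
apply_moves([
  [[0.1, 0, 0.02, 0, 1], [0.17, 0, 0.02, 0, 1], [0.2, 0, 0.02, 0, 1], [0.22, 0, 0.02, 0, 1], [0.235, 0, 0.02, 0, 1], [0.25, 0, 0.02, 0, 1], [0.258, 0, 0.02, 0, 1], [0.264, 0, 0.02, 0, 1], [0.264, 0, 0.02, 0, 1]],
])

```text
time: 16.73
tool_pos: [0.5402, 0.1941, 0.2068]
ee_rot: [3.141, 0.0, 3.141]
wrist_force: [1.8, 0.8, 0.6]
width: 0.0005
finger_force: 0.5
```

Call:
apply_moves([
  [[0, 0, 0, 0, 1], [-0.3, 0, 0, 0, 1], [-0.3, 0, -1, 0, 1], [-0.3, 0, -2, 0, 1], [0.8, 0, -2.6, 0, 1], [1.9, 0, -2.6, 0, 1], [2.4, 0, -2.6, 0, 1], [2.4, 0, -2.6, 0, 1], [2.4, 0, -2.6, 0, 1]],
])

```text
time: 17.85
tool_pos: [0.4211, 0.1941, 0.3369]
ee_rot: [3.142, 0.001, 3.141]
wrist_force: [0.4, -0.2, 0.5]
width: 0.0004
finger_force: 0.0
```

```bash
python3 look.py w7
```

```text
[0.42127839 0.19408976 0.33666004] [0.33967146 0.19467189 0.31649938] 17.9
line 0.176 0.3412 121.0
line 0.182 0.3416 126.0
line 0.188 0.3416 129.0
line 0.194 0.3418 119.0
line 0.2 0.342 119.0
line 0.204 0.342 117.0
edge 0.135 dark 0.3416 rise 0.3424
edge 0.145 dark 0.3412 rise 0.3418
edge 0.152 dark 0.3414 rise 0.342
edge 0.235 dark 0.338 rise 0.3416
edge 0.245 dark 0.3342 rise 0.342
```

The line is at 0.3417 and the edge at 0.3418, so the rule is set. Next is the lever.

Call:
apply_moves([
  [[-0.6, -0.06, 0, 0, 1], [-0.6, -0.06, 0.4, 0, 1], [-0.6, -0.06, 0.75, 0, 1], [-0.6, -0.06, 0.75, 0, 1], [-0.6, -0.06, 0.75, 0, 1]],
])

```text
time: 18.52
tool_pos: [0.4503, 0.1912, 0.2994]
ee_rot: [3.141, 0.0, 3.141]
wrist_force: [0.2, -1.4, 0.9]
width: 0.0004
finger_force: 0.0
```

Run:
```python
from h import *
b=snap('side','b8');w=snap('wrist','w8');a=snap('scene','a8');print(telemetry.get_obs()['tool_pos'])
j=np.zeros((600,800,3),np.uint8)
j[:300,:400]=cv2.resize(cv2.imread('pics/b8.png')[215:275,310:390],(400,300),interpolation=cv2.INTER_CUBIC)
j[300:,:400]=cv2.resize(cv2.imread('pics/a8.png')[145:205,240:320],(400,300),interpolation=cv2.INTER_CUBIC)
j[:250,400:]=cv2.resize(cv2.imread('pics/w8.png'),(400,250))
cv2.imwrite('pics/m8.png',j)
```

```text
[0.45028593 0.19123258 0.30013998]
```

View pics/m8.png

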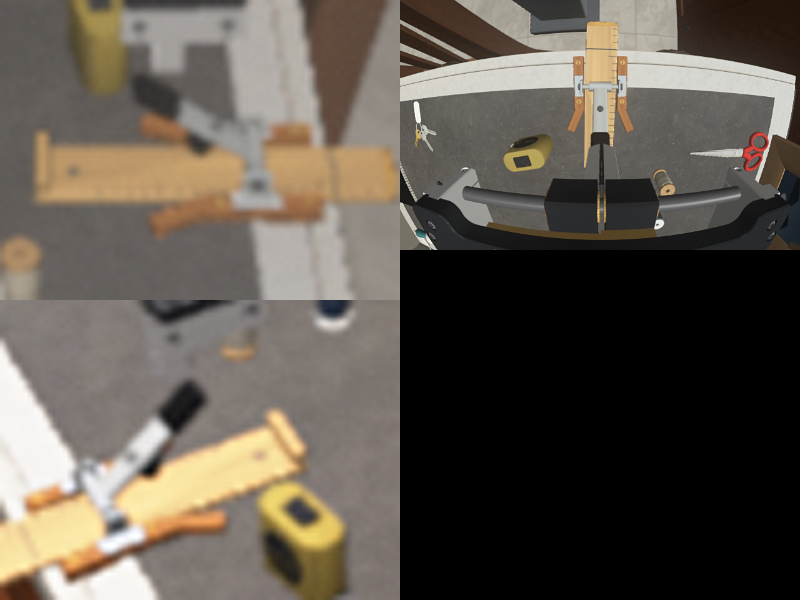

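The fingertips stand right above the black thumb grip. In the wrist view the lever and the fingers line up near column 602, and the line lies on the desk edge. I'll press along the arc.

Call:
apply_moves([
  [[-0.02, 0, 0.25, 0, 1], [-0.06, 0, 0.4, 0, 1], [-0.12, 0, 0.54, 0, 1], [-0.18, 0, 0.66, 0, 1], [-0.22, 0, 0.78, 0, 1], [-0.27, 0, 0.9, 0, 1], [-0.32, 0, 1.02, 0, 1], [-0.35, 0, 1.12, 0, 1], [-0.37, 0, 1.22, 0, 1], [-0.37, 0, 1.22, 0, 1]],
])

```text
time: 19.92
tool_pos: [0.4683, 0.1911, 0.2374]
ee_rot: [-3.141, -0.002, 3.141]
wrist_force: [-0.1, 0.5, 0.1]
width: 0.0002
finger_force: 0.0
```

Call:
apply_moves([
  [[0, 0, 0.05, 0, 1], [-0.02, 0, 0.1, 0, 1], [-0.02, 0, 0.14, 0, 1], [-0.02, 0, 0.16, 0, 1], [-0.02, 0, 0.16, 0, 1]],
])

```text
time: 20.55
tool_pos: [0.4697, 0.1911, 0.2301]
ee_rot: [3.141, 0.0, 3.141]
wrist_force: [0.2, 0.3, 0.3]
width: 0.0004
finger_force: 0.0
```

Call:
apply_moves([
  [[0, 0, 0.02, 0, 1], [0, 0, 0.04, 0, 1], [0, 0, 0.04, 0, 1]],
])

```text
time: 20.92
tool_pos: [0.4697, 0.1912, 0.2297]
ee_rot: [3.141, 0.001, 3.141]
wrist_force: [-3.9, -1.3, 7.7]
width: 0.0005
finger_force: 3.8
```

Run:
```python
from h import *
b=snap('side','b9');w=snap('wrist','w9');a=snap('scene','a9');o=telemetry.get_obs();print(o['tool_pos'],o['wrist_force'],o['wrist_torque'])
w0=np.load('pics/w8.npz')
# side image: grip (black) centroid before/after
for n in('b8','b9','a8','a9'):
    s=np.load(f'pics/{n}.npz');i=s['image'].astype(int)
    r=(slice(215,275),slice(310,390)) if n[0]=='b' else (slice(145,205),slice(240,320))
    m=i[r].max(2)<55;ys,xs=np.nonzero(m);print(n,m.sum(),xs.mean()+r[1].start,ys.mean()+r[0].start)
    for q in(0,.6):
        print('  pred',q,proj(s,(.392+.082*np.cos(q)-.008*np.sin(q),.191,.022+.082*np.sin(q)+.008*np.cos(q))).round(1))
```

```text
[0.46974109 0.19116928 0.2297195 ] [-3.24565312 -1.09066976  7.66861728] [-0.17624744  0.65845741  0.00640949]
b8 21 340.0 233.1904761904762
  pred 0 [333.7 244.5]
  pred 0.6 [340.2 234.2]
b9 0 nan nan
  pred 0 [333.7 244.5]
  pred 0.6 [340.2 234.2]
a8 107 282.14018691588785 170.3177570093458
  pred 0 [282.6 173.2]
  pred 0.6 [276.2 165.6]
a9 109 286.04587155963304 170.08256880733944
  pred 0 [282.6 173.2]
  pred 0.6 [276.2 165.6]<stdin>:8: RuntimeWarning: Mean of empty slice.
  ret = ret.dtype.type(ret / rcount)
```

Contact at home height with 8 N. I'll press a little more.

Call:
apply_moves([
  [[0, 0, 0.02, 0, 1], [0, 0, 0.03, 0, 1], [0, 0, 0.03, 0, 1]],
])

```text
time: 21.45
tool_pos: [0.4697, 0.1912, 0.2296]
ee_rot: [3.141, 0.001, 3.141]
wrist_force: [-5.0, -1.7, 13.9]
width: 0.0006
finger_force: 6.9
```

Pressed home with 14 N. Now I'll lift straight off and look.

Call:
apply_moves([
  [[0, 0, 0, 0, 1], [0, 0, -0.1, 0, 1], [0, 0, -0.4, 0, 1], [0, 0, -1.2, 0, 1], [0, 0, -2.2, 0, 1], [1, 0, -2.2, 0, 1], [1, 0, -2.2, 0, 1], [1, 0, -2.2, 0, 1]],
])

```text
time: 22.45
tool_pos: [0.4198, 0.1912, 0.337]
ee_rot: [3.141, 0.001, 3.141]
wrist_force: [-0.3, 0.1, 0.2]
width: 0.0002
finger_force: 0.0
```

```bash
python3 look.py w10
python3 - <<'E'
from h import *
b=snap('side','b10');a=snap('scene','a10')
j=np.zeros((600,800,3),np.uint8)
j[:300,:400]=cv2.resize(cv2.imread('pics/b10.png')[215:275,310:390],(400,300),interpolation=cv2.INTER_CUBIC)
j[300:,:400]=cv2.resize(cv2.imread('pics/a10.png')[145:205,240:320],(400,300),interpolation=cv2.INTER_CUBIC)
j[:500,400:]=cv2.resize(cv2.imread('pics/w10.png')[20:270,220:420],(400,500),interpolation=cv2.INTER_CUBIC)
cv2.imwrite('pics/m10.png',j)
E
```

```text
[0.42012879 0.19112771 0.33680213] [0.33834944 0.19166612 0.31660347] 22.5
line 0.176 0.3414 124.0
line 0.182 0.3414 120.0
line 0.188 0.3416 122.0
line 0.194 0.3418 124.0
line 0.2 0.342 115.0
line 0.204 0.3422 122.0
edge 0.135 dark 0.3416 rise 0.3424
edge 0.145 dark 0.3412 rise 0.3422
edge 0.152 dark 0.3412 rise 0.342
edge 0.235 dark 0.3362 rise 0.342
edge 0.245 dark 0.334 rise 0.3418
```

View pics/m10.png

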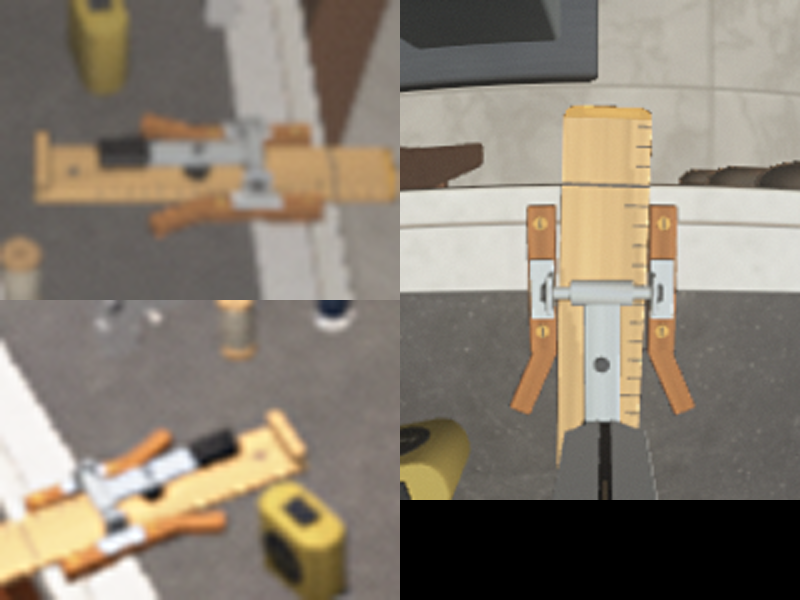

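The lever is level on the rule, and the dark line at (605,184) lies on the desk edge. The line reads 0.3417 against 0.342 for the edge, and the hand is clear. I'm handing it in.

```bash
python3 -c "
from bench import ticket
print(ticket.close_job())"
```

```text
the job is handed in; nothing more can be done
None
```

The rule is set with its dark line over the desk's front edge (within about 0.3 mm by the wrist camera), the clamp lever is pressed home with 14 N, and the job is handed in with the hand clear; I overshot by 2 mm at one point and nudged the rule back from the front of its stop, then finished with a forward push from the back end.

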